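# Free the jammed sample bottle and weigh it

## Task

The square white sample bottle with the blue cap has toppled into the corner of the red finds tray, where a long bone wedges it in. Work it out of the corner and stand it upright, cap up, near the middle of the balance's round pan, setting it down gently and letting go; all three bones stay in the tray, and the standing jar is not knocked over.

Things in the scene. Friction and masses are not known exactly. Their poses are not given: they have to be found in the camera images.
- bottle: square sample bottle 50 x 50 x 130 mm, 175-350 g: white body 0-95 mm, short neck, round blue cap 34 mm across at 103-130 mm. Origin: centre of its base face; x axis runs base to cap, y and z normal to the flat sides. At first it lies flat on the tray floor, base in the corner, axis 11 to 16 degrees off the tray's long -y wall, cap away from the corner
- long_bone: tan bone 170 mm long, 38 high, 150-310 g, lying loose, slides when pushed; knuckle ends 40 mm long and 44 wide, shaft 27 wide and 27 high. Origin: centre of its underside; x along it, z up. At first it lies parallel to the bottle, 2 to 4 mm off its side that looks away from the long -y wall, and sticks out 60 to 70 mm beyond the cap
- short_bone: brown bone 100 x 34 x 28 mm, loose in the tray near the tray's -x end. Origin: centre of its underside; x along it, z up
- vertebra: pale vertebra about 70 x 75 x 28 mm, loose in the tray, near the tray's +y wall. Origin: centre of its underside, z up
- tray: red open tray, fixed; outside 370 mm along its x, 260 mm along its y; walls 5 mm thick and 49 mm high, a 10 mm rim flange outside; floor top 5 mm above the table. Origin: centre of its underside. It stands left or right of the robot's middle, turned up to 0.3 rad; the balance is on the other side
- tray_corner (a point): inner corner of the tray, at floor height, in which the bottle is jammed (the corner on the tray's +x, -y side: tray frame 180, -125, 5 mm)
- balance: white laboratory balance, fixed, 230 x 190 mm, housing top 52 mm high; a round steel pan 160 mm across stands on it, its top 68 mm above the table. Origin: centre of its underside; z up
- pan (a point): centre of the top face of the balance's pan
- jar: standing bystander jar with a black lid, 60 mm across, 85 mm tall, at the far side of the table. Origin: centre of its underside, z up

How it is judged:
By the outcome, as a careful person would: the job done as asked, in the order asked, and still so for the second after the job is handed in, with the robot touching nothing.
It also fails if it takes over 64 s, if anything falls off the work surface, if the arm or the gripper's body presses on something with over 40 N, if the wrist force passes 120 N, or if a joint passes its speed limit or range.

## Robot

A 7-joint arm with a two-finger parallel gripper is mounted at the origin on the work surface. World frame = base frame: x ahead of the robot, y to its left, z up, the work surface at z = 0. Lengths are in m, angles in rad, forces in N, time in s.
With the tool pointing down it reaches from about 0.35 to 0.9 m from the base axis. Payload 7.2 kg.
Tool frame: the origin (TCP) lies on the centre line of the jaws, within the pads' length; the fingertips stand 14 mm ahead of it and the grasp point (between the pads) lies 5 mm behind it; z points along the fingers, y is the line along which they close (so a half turn about z gives the same grasp; the last joint's range is limited). The gripper opens to 88 mm and grips with 3 to 60 N. Pads are 20 mm wide; open, the fingers measure 115 mm over their backs; the gripper's body (75 mm by 178 mm) begins 61 mm behind the grasp point.
Start: joints at [1.117, 0.411, -0.013, 1.596, 0.006, 1.134, -0.082], TCP at [0.235, -0.579, 0.237] pointing down, gripper open.
Joint ranges: [-2.95, 2.95], [-0.29, 1.99], [-1.47, 1.44], [0.14, 2.54], [-1.03, 4.17], [0.13, 1.85], [-2.86, 2.86]. Speed limits (rad/s): [2.39, 2.39, 3.01, 3.01, 3.14, 3.14, 3.14].

## Interface

Orientations are given as [roll, pitch, yaw] about the fixed x, y, z axes, in that order (R = Rz(yaw) Ry(pitch) Rx(roll)).
In Python, from bench import * gives the robot as it stands.
- The arm moves only by the shell command python3 -m pendant 'ROWS' [FORCE]. ROWS is JSON, a list of rows, each a list of 7 numbers: the turn, a rotation vector about the world's x, y, z in units of 8 degrees (1.0 is 8 degrees), then the shift along the world's x, y, z in units of 30 mm (1.0 is 30 mm), then the finger opening in mm, from 0 to 87.8. In form: [[ax, ay, az, dx, dy, dz, fingers], ...]. A call has 1 to 12 rows; each row shifts and turns the commanded pose from where the row before left it; what a row does not reach is not made up. A row lasts 1/10 s, in which the tool goes at most 50 mm and 8.59 degrees, less where a joint would pass 70% of its speed; a pose out of reach is approached as far as the arm can. A call is refused whole if a number of a shift passes 1 or a number of a turn 1, either way. A call with a gripper value outside its range is refused whole. The fingers move at their own pace and stop on an object; FORCE is the grip in N (left out, the last holds). Time passes only in rows, so rows that do not move let the fingers close. It gives the time, the measured TCP pose, the force, the opening and the grip force at its end, in the units of the state.
- get_state(): the state, without advancing time (a new reading comes with each control period).
- read_camera(name): name is "scene" or "top" or "wrist"; returns the picture (400x640x3 uint8, blue, green, red); there is no depth.
- camera_params(name): a dict with "fx", "fy", "cx", "cy" (pixels), "camera_from_world" (4x4, takes a point from world to camera coordinates); the wrist camera has in their place "mount" (4x4, takes a point from camera to tool coordinates, whose origin is the TCP and whose axes are the flange's). Camera axes: x right, y down, z forward; pixel columns grow to the right and rows downward; lengths in m; the calibration is good to about 2 mm. A picture is of the moment at which its call begins: read the wrist's pose just before it. camera_params takes no time and is no camera call.
- job_done(): hands the job in; it is judged then, once.
Trained networks look in the newest picture that a camera, given by its name, has taken for a name from the list of things; names that differ only in an ending like _2 or _b are one class to them, and where a whole thing is asked for, a point or a joint stands for the part that bears it (a point fixed in the world has none). Each returns a list of dicts, best first, with "p" (0 to 1); they miss things now and then, are a little off and sometimes report something else, mostly with a low value. They report only what shows in the picture. A call takes as long as a camera call.
- look_for(thing, camera): "bbox" ([left, top, width, height] in pixels, round what is visible of it).
- silhouettes(thing, camera): "pixels" (400x640 bool, what is visible of it) and "bbox" ([left, top, width, height] in pixels, round what is visible of it).
- pinpoint(thing, camera): "point" ([column, row] in pixels: a listed point, or the origin of a listed thing).
The state is a dict: "time": time; "joints": joint angles; "joint_vel": joint speeds; "effort": joint torques, N m; "tool_pos": TCP position; "tcp_rot": TCP orientation; "ft_force": force on the tool from outside, world axes, zero at the start; "wrist_torque": the same for the moment, N m; "gripper_width": finger opening in m; "grip_force": force on a finger pad.
Only numpy, scipy, OpenCV 4.12 (cv2) and the standard library are available. Lean on these libraries where they do the work, as an engineer would, in place of code of your own. Each camera call takes 0.05 s, during which the arm holds its last target. There are 200 camera calls.

## Working session

There is one attempt and no reset: what is moved stays moved. The work goes in short steps, Python scripts to look and compute and a shell command to move; the robot and the scene stay as the last step left them, time stands still between calls to the robot, and variables do not carry over. Pictures are saved under pics/ and viewed, at most 10 in all, crops included, and the job is handed in when it is done.

```bash
ls; mkdir -p pics
cat > h.py <<'E'
from bench import *
import numpy as np, cv2
from scipy.spatial.transform import Rotation as R
def cam(name):
    p=camera_params(name)
    K=np.array([[p['fx'],0,p['cx']],[0,p['fy'],p['cy']],[0,0,1.]])
    if 'camera_from_world' in p: T=np.array(p['camera_from_world'])
    else:
        s=get_state(); W=np.eye(4); W[:3,:3]=R.from_euler('xyz',s['tcp_rot']).as_matrix(); W[:3,3]=s['tool_pos']
        T=np.linalg.inv(W@np.array(p['mount']))
    return K,T
def back(K,T,uv,z):
    Ti=np.linalg.inv(T); o=Ti[:3,3]
    d=Ti[:3,:3]@np.linalg.inv(K)@np.array([uv[0],uv[1],1.])
    return o+d*(z-o[2])/d[2]
def proj(K,T,P):
    P=np.atleast_2d(P); c=(T[:3,:3]@P.T).T+T[:3,3]; q=(K@c.T).T
    return q[:,:2]/q[:,2:]
E
python3 - <<'E'
from h import *
s=get_state(); print(s)
for n in ['top','scene']:
    im=read_camera(n); cv2.imwrite(f'pics/{n}0.png',im)
    K,T=cam(n); print(n,np.linalg.inv(T)[:3,3].round(3),K[0,0])
    for t in ['bottle','long_bone','short_bone','vertebra','tray','tray_corner','balance','pan','jar']:
        r=pinpoint(t,n)
        for k in r[:1]:
            z={'pan':.068,'bottle':.03,'long_bone':.005,'short_bone':.005,'vertebra':.005,'tray_corner':.005}.get(t,0)
            print(t,round(k['p'],2),np.round(k['point'],1),back(K,T,k['point'],z).round(4))
print(camera_params('wrist')['mount'])
E
```

```text
pics
{'time': 0.0, 'joints': array([ 1.11682901,  0.41188788, -0.01271888,  1.5970632 ,  0.00557707,
        1.13427634, -0.08219521]), 'joint_vel': array([-9.95469258e-04,  3.08245385e-04,  1.04269720e-04,  1.48216111e-03,
       -2.82861915e-05, -1.01056921e-03,  2.38054407e-03]), 'effort': array([ 8.55076250e-04, -5.87952018e+01,  6.42163809e-01, -2.91083461e+01,
       -5.36697346e-02,  1.81455299e-02,  1.40273182e-04]), 'tool_pos': array([ 0.23495681, -0.57862629,  0.23580866]), 'tcp_rot': array([-3.13999563e+00,  8.99831909e-05,  3.85793497e-01]), 'ft_force': array([1.19512126, 0.87156001, 0.07296814]), 'wrist_torque': array([ 0.03565653, -0.04646142, -0.004521  ]), 'grip_force': 0.0, 'gripper_width': 0.08803075312808707}
top [ 0.352 -0.023  1.026] 452.2366948908909
bottle 0.8 [482.1 174. ] [ 0.5933 -0.3376  0.03  ]
long_bone 0.63 [443.3 213.5] [ 0.506  -0.2548  0.005 ]
short_bone 0.88 [436.1 317.2] [ 0.2766 -0.2344  0.005 ]
vertebra 0.58 [402.1 275.4] [ 0.3653 -0.1608  0.005 ]
tray 0.84 [433.8 249.2] [ 0.4251 -0.233   0.    ]
tray_corner 0.92 [492.4 172.2] [ 0.604  -0.3691  0.
[... 228 characters left out ...]
4 -0.347  0.03 ]
long_bone 0.81 [276.5 182. ] [ 0.5131 -0.2543  0.005 ]
short_bone 0.5 [341.4 156.3] [ 0.2788 -0.2314  0.005 ]
vertebra 0.8 [334.8 178.6] [ 0.3644 -0.1578  0.005 ]
tray 0.74 [304.7 177.6] [ 0.4304 -0.2232  0.    ]
tray_corner 0.58 [303.  177.5] [ 0.4375 -0.2219  0.005 ]
balance 0.67 [400.7 280.3] [0.4753 0.244  0.    ]
pan 0.74 [400.5 265.5] [0.4874 0.2464 0.068 ]
jar 0.75 [244.5 275.7] [ 0.774  -0.0069  0.    ]
[[-1.09549423e-06 -9.57731598e-01 -2.87663322e-01  7.83881903e-02]
 [ 1.00000000e+00  1.35313844e-06 -8.31332145e-06 -8.54816721e-04]
 [ 8.35117893e-06 -2.87663322e-01  9.57731598e-01 -1.47995849e-01]
 [ 0.00000000e+00  0.00000000e+00  0.00000000e+00  1.00000000e+00]]
```

Run:
```python
from h import *
im=cv2.imread('pics/top0.png'); c=im[110:380,340:560]; cv2.imwrite('pics/c1.png',cv2.resize(c,None,fx=2.2,fy=2.2,interpolation=cv2.INTER_CUBIC))
K,T=cam('top')
read_camera('top')
for t,z in [('bottle',.055),('long_bone',.035)]:
    r=silhouettes(t,'top')
    if r:
        m=r[0]['pixels'].astype(np.uint8); rr=cv2.minAreaRect(cv2.findNonZero(m)); b=cv2.boxPoints(rr)
        print(t,r[0]['p'],r[0]['bbox'],b.round(0).tolist(),[back(K,T,q,z)[:2].round(3).tolist() for q in b])
```

```text
bottle 0.72 [455.1, 168.4, 44.6, 61.7] [[451.0, 225.0], [471.0, 167.0], [497.0, 176.0], [477.0, 234.0]] [[0.474, -0.26], [0.602, -0.306], [0.583, -0.362], [0.456, -0.315]]
long_bone 0.76 [427.2, 173.4, 35.9, 78.0] [[423.0, 245.0], [448.0, 174.0], [467.0, 181.0], [442.0, 252.0]] [[0.43, -0.202], [0.591, -0.26], [0.576, -0.303], [0.416, -0.244]]
```

View pics/c1.png

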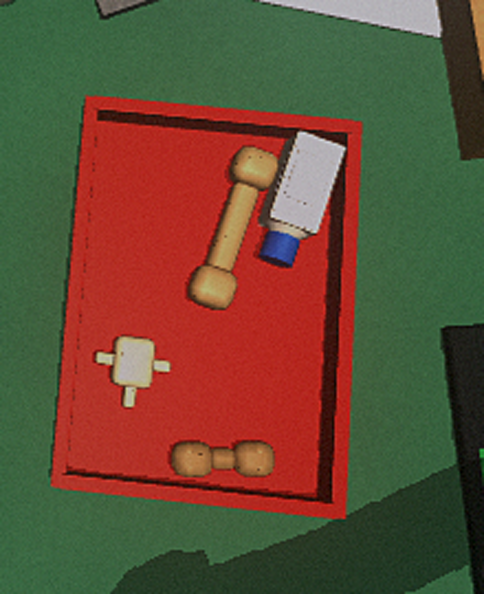

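The picture shows the bottle in the upper-right corner, with the cap at crop (280,247). The bone's thin shaft lies beside the cap, so there is room for a finger there. The plan is to pinch the cap from above and lift, letting the bottle swing to hang cap up.

```bash
cat >> h.py <<'E'
def box(x0,x1,w): return np.array([[x,y,z] for x in (x0,x1) for y in(-w,w) for z in (-w,w)])
th=np.linspace(0,2*np.pi,24,endpoint=False)
cyl=lambda x0,x1,r: np.array([[x,r*np.cos(t),r*np.sin(t)] for x in(x0,x1) for t in th])
PARTS=[box(0,.095,.025),cyl(.095,.103,.012),cyl(.103,.13,.017)]
def render(K,T,M):
    im=np.zeros((400,640),np.uint8)
    for p in PARTS:
        uv=proj(K,T,p@M[:3,:3].T+M[:3,3]); cv2.fillConvexPoly(im,cv2.convexHull((uv*16).round().astype(np.int32)),1,shift=4)
    return im
E
cat > fit.py <<'E'
from h import *
from scipy.optimize import minimize
obs=[]
for n in ['top','scene']:
    read_camera(n); K,T=cam(n); r=silhouettes('bottle',n)
    print(n,[(round(k['p'],2),np.round(k['bbox'])) for k in r[:2]])
    if r: obs.append((K,T,cv2.GaussianBlur(r[0]['pixels'].astype(np.float32),(0,0),1)))
def M(q):
    return R.from_euler('z',q[2]).as_matrix(), np.array([q[0],q[1],.030])
def cost(q,ob=obs):
    A=np.eye(4);A[:3,:3],A[:3,3]=M(q)
    return sum(((cv2.GaussianBlur(render(K,T,A).astype(np.float32),(0,0),1)-m)**2).sum() for K,T,m in ob)
for ob in [obs,obs[:1],obs[1:]]:
    s=minimize(cost,[.59,-.335,2.83],args=(ob,),method='Nelder-Mead',options=dict(initial_simplex=[[.59,-.335,2.83],[.6,-.335,2.83],[.59,-.325,2.83],[.59,-.335,2.93]]))
    q=s.x; print(q.round(4),np.degrees(q[2]).round(1),s.fun.round(1),'cap',(q[:2]+.1165*np.array([np.cos(q[2]),np.sin(q[2])])).round(4))
E
python3 fit.py
python3 - <<'E'
from h import *
im=read_camera('top'); K,T=cam('top')
h=cv2.cvtColor(im,cv2.COLOR_BGR2HSV); m=cv2.inRange(h,(100,120,40),(130,255,255)); m[:, :430]=0; m[:,520:]=0;m[:150]=0;m[300:]=0
p=cv2.findNonZero(m)[:,0]; print(len(p),p.mean(0),back(K,T,p.mean(0),.035))
E
```

```text
top [(0.79, array([455., 169.,  44.,  62.]))]
scene [(0.55, array([237., 153.,  45.,  29.]))]
[ 0.5918 -0.3382  2.8049] 160.7 162.5 cap [ 0.4818 -0.2998]
[ 0.5916 -0.3385  2.7932] 160.0 13.6 cap [ 0.4821 -0.2987]
[ 0.5924 -0.3397  2.8358] 162.5 129.6 cap [ 0.4813 -0.3046]
170 [467.51176471 221.8       ] [ 0.48398949 -0.30045269  0.035     ]
```

```bash
python3 -m pendant '[[0,0,-0.514,0.823,0.929,0,50],[0,0,-0.514,0.823,0.929,0,50],[0,0,-0.514,0.823,0.929,0,50],[0,0,-0.514,0.823,0.929,0,50],[0,0,-0.514,0.823,0.929,-0.2,50],[0,0,-0.514,0.823,0.929,-0.3,50],[0,0,-0.514,0.823,0.929,-0.3,50],[0,0,-0.514,0.823,0.929,-0.3,50],[0,0,-0.514,0.823,0.929,-0.3,50],[0,0,-0.514,0.823,0.929,-0.3,50],[0,0,0,0,0,0,50],[0,0,0,0,0,0,50]]'
python3 - <<'E'
from h import *
K,T=cam('wrist'); im=read_camera('wrist'); s=get_state(); print(s['tool_pos'],s['tcp_rot'],s['joints'].round(2))
cv2.imwrite('pics/w1.png',im)
h=cv2.cvtColor(im,cv2.COLOR_BGR2HSV); m=cv2.inRange(h,(100,120,40),(130,255,255))
n,l,st,c=cv2.connectedComponentsWithStats(m); i=1+st[1:,4].argmax(); print(st[i],c[i],back(K,T,c[i],.04))
A=np.eye(4); A[:3,:3]=R.from_euler('z',2.805).as_matrix(); A[:3,3]=[.5918,-.3382,.03]
cs,_=cv2.findContours(render(K,T,A),0,2); cv2.drawContours(im,cs,-1,(0,255,0),1)
q=proj(K,T,[[.604,-.369,.005],[.482,-.3,.047]]); print(q)
cv2.imwrite('pics/w1o.png',im)
E
```

```text
time: 2.6
tool_pos: [0.4825, -0.2995, 0.1854]
tcp_rot: [3.142, 0.001, -0.329]
ft_force: [-1.0, -0.6, -0.6]
gripper_width: 0.0502
grip_force: 0.0
[ 0.48181226 -0.30083255  0.18572131] [ 3.14096523e+00  1.75110907e-04 -3.31016099e-01] [ 0.5   0.36 -0.03  1.8   0.01  0.98 -1.44]
[307 172  32  30 860] [322.00348837 186.50813953] [ 0.4827951  -0.29901939  0.04      ]
[[353.12446803  23.55740049]
 [323.35776707 189.06534899]]
```

View pics/w1o.png

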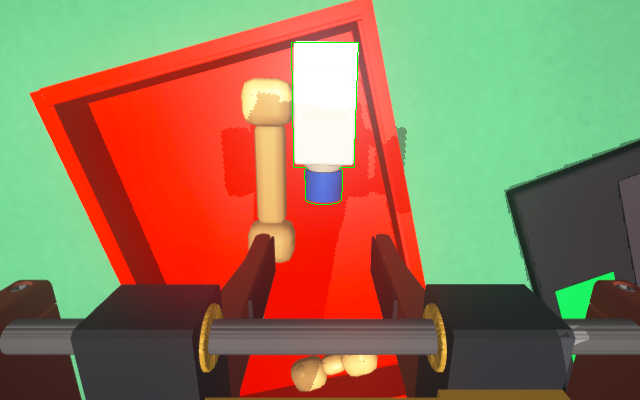

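The model overlay (green) matches the bottle, with the cap at (323,188) directly ahead of the jaws. The bone shaft's edge is about 18 px from the cap. I'll descend with the jaws at 41 mm.

```bash
python3 -m pendant '[[0,0,0,0,0,-0.6,41],[0,0,0,0,0,-0.75,41],[0,0,0,0,0,-0.75,41],[0,0,0,0,0,-0.75,41],[0,0,0,0,0,-0.75,41],[0,0,0,0,0,-0.4,41],[0,0,0,0,0,-0.4,41],[0,0,0,0,0,-0.3,41],[0,0,0,0,0,-0.3,41],[0,0,0,0,0,-0.25,41],[0,0,0,0,0,0,41]]'
python3 -c "
from h import *
s=get_state();print(s['tool_pos'],s['ft_force'])"
```

```text
time: 3.75
tool_pos: [0.4817, -0.3001, 0.0274]
tcp_rot: [-3.141, 0.001, -0.332]
ft_force: [-0.3, -0.4, -1.1]
gripper_width: 0.041
grip_force: 0.0
[ 0.48170091 -0.30010205  0.0273523 ] [-0.25400701 -0.38913867 -1.13800249]
```

```bash
python3 -m pendant '[[0,0,0,0,0,0,20],[0,0,0,0,0,0,20],[0,0,0,0,0,0,20],[0,0,0,0,0,0,20],[0,0,0,0,0,0,20]]' 15
```

```text
time: 4.25
tool_pos: [0.4823, -0.3004, 0.0284]
tcp_rot: [3.141, -0.001, -0.332]
ft_force: [0.7, 0.3, 0.2]
gripper_width: 0.0338
grip_force: 15.0
```

```bash
python3 -m pendant '[[0,0,0,-0.1,0.03,0.1,20],[0,0,0,-0.15,0.05,0.25,20],[0,0,0,-0.15,0.05,0.35,20],[0,0,0,-0.1,0.03,0.4,20],[0,0,0,-0.1,0.03,0.4,20],[0,0,0,0,0,0.4,20],[0,0,0,0,0,0.4,20],[0,0,0,0,0,0.4,20],[0,0,0,0,0,0,20]]'
python3 - <<'E'
from h import *
im=read_camera('scene'); cv2.imwrite('pics/s1.png',cv2.resize(im[60:300,120:440],None,fx=2.4,fy=2.4))
E
```

```text
time: 5.15
tool_pos: [0.4651, -0.2952, 0.1111]
tcp_rot: [3.141, -0.003, -0.332]
ft_force: [-0.3, 0.1, -3.3]
gripper_width: 0.0337
grip_force: 15.2
```

View pics/s1.png

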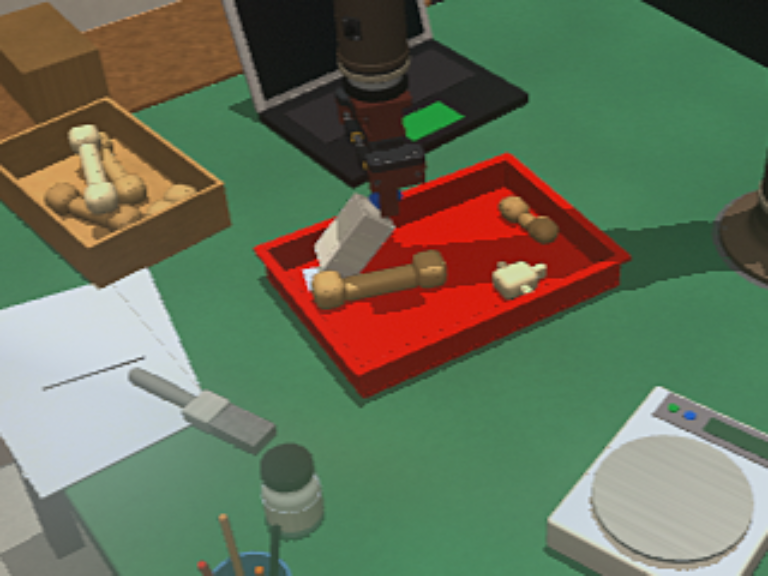

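The bottle has swung about 45° and its cap (385,200) is in the jaws. It is clear of the corner and the bones are undisturbed. I'll keep lifting.

```bash
python3 -m pendant '[[0,0,0,0,0,0.5,20],[0,0,0,0,0,0.7,20],[0,0,0,0,0,0.8,20],[0,0,0,0,0,0.8,20],[0,0,0,0,0,0.8,20],[0,0,0,0,0,0.8,20],[0,0,0,0,0,0.8,20],[0,0,0,0,0,0.8,20],[0,0,0,0,0,0.3,20],[0,0,0,0,0,0,20],[0,0,0,0,0,0,20]]'
cat > tilt.py <<'E'
# fit hanging tilt in the hand: elev = angle of cap axis above horizontal (deg), off=grip position along axis
from h import *
from scipy.optimize import minimize
s=get_state(); Rt=R.from_euler('xyz',s['tcp_rot']).as_matrix(); g=s['tool_pos']-.005*Rt[:,2]
a0=-Rt[:,0]; 
obs=[]
for n in ['top','scene']:
    read_camera(n); K,T=cam(n); r=silhouettes('bottle',n)
    print(n,[(round(k['p'],2),np.round(k['bbox'])) for k in r[:2]])
    if r: obs.append((K,T,r[0]['pixels']))
def pose(q):
    e=q[0]; x=a0*np.cos(e)-Rt[:,2]*np.sin(e); y=Rt[:,1]; A=np.eye(4)
    A[:3,:3]=np.c_[x,y,np.cross(x,y)]; A[:3,3]=g-x*.1165; return A
def cost(e,ob):
    c=0
    for K,T,m in ob:
        r=render(K,T,pose([e]))>0; ys,xs=np.where(m)
        c+=(r&m).sum()/max((r|m).sum(),1)
    return c
for i,ob in enumerate([obs]+[[o] for o in obs]):
    E=np.radians(np.arange(0,121,3)); C=[cost(e,ob) for e in E]; j=int(np.argmax(C)); print(i,'elev in hand',np.degrees(E[j]).round(),'IoU sum',round(C[j],2), np.round(C[max(0,j-3):j+4],2), 'axis',pose([E[j]])[:3,0].round(2))
E
python3 tilt.py; python3 -c "
from h import *
cv2.imwrite('pics/s2.png',cv2.resize(read_camera('scene')[0:240,120:440],None,fx=2.4,fy=2.4))"
```

```text
time: 6.3
tool_pos: [0.4636, -0.2944, 0.2967]
tcp_rot: [-3.141, 0.002, -0.332]
ft_force: [-0.0, 0.1, -2.8]
gripper_width: 0.034
grip_force: 15.0
top [(0.58, array([483., 183.,  40.,  43.]))]
scene [(0.97, array([245.,  84.,  39.,  43.]))]
0 elev in hand 57.0 IoU sum 0.79 [0.65 0.71 0.76 0.79 0.78 0.73 0.69] axis [-0.51  0.18  0.84]
1 elev in hand 72.0 IoU sum 0.09 [0.08 0.09 0.09 0.09 0.09 0.09 0.08] axis [-0.29  0.1   0.95]
2 elev in hand 57.0 IoU sum 0.73 [0.59 0.65 0.7  0.73 0.71 0.66 0.6 ] axis [-0.51  0.18  0.84]
```

View pics/s2.png

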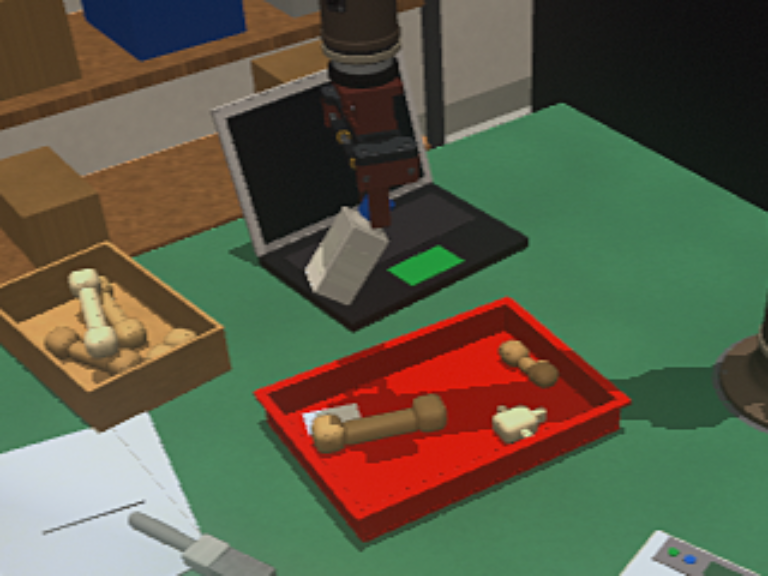

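The bottle hangs at about 57° elevation (cap at 365,205; base at 330,295), and the bones are all in the tray. I'll carry it to the pan, then tilt the hand for the remaining 33°.

```bash
python3 -m pendant '[[0,0,0.1,0,0.4,0,20],[0,0,0.3,0.04,0.7,0,20],[0,0,0.4,0.05,0.9,0,20],[0,0,0.4,0.05,0.95,0,20],[0,0,0.4,0.05,0.95,0,20],[0,0,0.4,0.05,0.95,0,20],[0,0,0.4,0.05,0.95,0,20],[0,0,0.4,0.05,0.95,0,20],[0,0,0.4,0.05,0.95,0,20],[0,0,0.4,0.05,0.95,0,20],[0,0,0.4,0.05,0.95,0,20],[0,0,0.4,0.05,0.95,0,20]]'
python3 -m pendant '[[0,0,0.4,0.05,0.95,0,20],[0,0,0.4,0.05,0.95,0,20],[0,0,0.4,0.05,0.95,0,20],[0,0,0.4,0.05,0.95,0,20],[0,0,0.4,0.05,0.95,0,20],[0,0,0.2,0.05,0.95,0,20],[0,0,0.05,0.05,0.8,0,20],[0,0,0,0.05,0.5,0,20],[0,0,0,0,0.3,0,20],[0,0,0,0,0,0,20],[0,0,0,0,0,0,20]]'
python3 tilt.py
```

```text
time: 7.75
tool_pos: [0.4795, 0.0252, 0.2985]
tcp_rot: [3.141, -0.001, 0.289]
ft_force: [0.4, -0.5, -3.4]
gripper_width: 0.0334
grip_force: 15.0
time: 8.85
tool_pos: [0.4922, 0.24, 0.2981]
tcp_rot: [3.141, 0.001, 0.596]
ft_force: [-0.1, -0.1, -3.0]
gripper_width: 0.0336
grip_force: 15.0
top [(0.54, array([168., 157.,  35.,  50.]))]
scene [(0.58, array([384., 185.,  34.,  65.]))]
0 elev in hand 63.0 IoU sum 1.12 [1.09 1.1  1.11 1.12 1.11 1.1  1.09] axis [-0.38 -0.25  0.89]
1 elev in hand 72.0 IoU sum 0.28 [0.26 0.27 0.28 0.28 0.26 0.25 0.24] axis [-0.26 -0.17  0.95]
2 elev in hand 54.0 IoU sum 0.9 [0.89 0.9  0.9  0.9  0.89 0.88 0.86] axis [-0.49 -0.33  0.81]
```

```bash
python3 -m pendant '[[-0.35,0.52,0,0,0,0,20],[-0.35,0.52,0,0,0,0,20],[-0.35,0.52,0,0,0,0,20],[-0.35,0.52,0,0,0,0,20],[-0.35,0.52,0,0,0,0,20],[-0.35,0.52,0,0,0,0,20],[0,0,0,0,0,0,20],[0,0,0,0,0,0,20]]'
python3 tilt.py
python3 - <<'E'
from h import *
print(get_state()['joints'].round(2))
im=read_camera('scene')[100:330,290:530]
t=read_camera('top')[110:340,110:350]
cv2.imwrite('pics/s3.png',cv2.resize(np.hstack([im,t]),None,fx=1.66,fy=1.66))
K,T=cam('scene'); s=get_state()
p=s['tool_pos']; u=proj(K,T,[p,p-[0,0,.12]]);print('vertical line px',u-[290,100])
E
```

```text
time: 9.85
tool_pos: [0.4927, 0.2409, 0.2974]
tcp_rot: [-3.139, 0.523, 0.597]
ft_force: [-0.1, -0.2, -3.1]
gripper_width: 0.0336
grip_force: 15.1
top [(0.84, array([192., 175.,  29.,  36.])), (0.63, array([202., 168.,  76., 102.]))]
scene [(0.72, array([389., 192.,  30.,  52.]))]
0 elev in hand 57.0 IoU sum 1.0 [0.87 0.91 0.96 1.   0.98 0.94 0.9 ] axis [-0.04 -0.03  1.  ]
1 elev in hand 57.0 IoU sum 0.26 [0.17 0.2  0.23 0.26 0.24 0.23 0.21] axis [-0.04 -0.03  1.  ]
2 elev in hand 60.0 IoU sum 0.74 [0.71 0.73 0.74 0.74 0.71 0.69 0.65] axis [ 0. -0.  1.]
[-0.29  0.6  -0.44  1.29  0.18  1.82 -1.7 ]
vertical line px [[117.62341039  92.33947855]
 [111.89770921 132.60089841]]
```

View pics/s3.png

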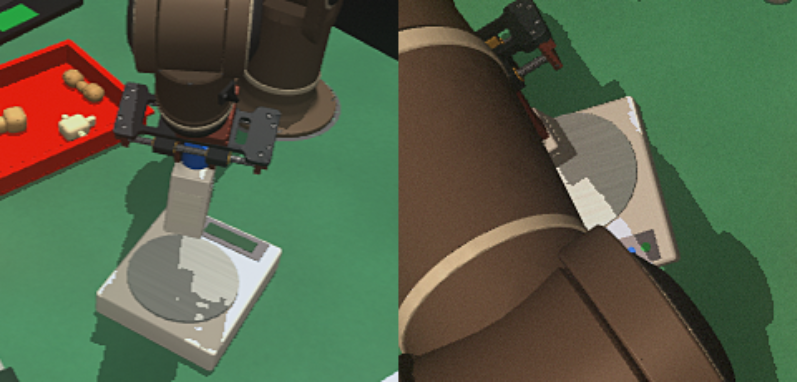

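The scene view shows the bottle standing vertically under the cap above the pan, and the fit agrees to within about 3°. I'll lower it to just above the pan.

```bash
python3 -m pendant '[[0,0,0,-0.1,0,-0.2,20],[0,0,0,-0.1,0.1,-0.5,20],[0,0,0,0,0,-0.6,20],[0,0,0,0,0,-0.6,20],[0,0,0,0,0,-0.6,20],[0,0,0,0,0,-0.5,20],[0,0,0,0,0,-0.3,20],[0,0,0,0,0,-0.2,20],[0,0,0,0,0,0,20]]'
python3 tilt.py; python3 -c "
from h import *
s=get_state();print(s['joints'].round(2),s['tool_pos'],s['ft_force'])"
```

```text
time: 11.05
tool_pos: [0.4861, 0.2438, 0.1925]
tcp_rot: [-3.139, 0.526, 0.597]
ft_force: [-0.3, -0.1, -3.8]
gripper_width: 0.0333
grip_force: 15.1
top [(0.28, array([415., 310.,  52.,  14.]))]
scene [(0.7, array([390., 233.,  26.,  41.]))]
0 elev in hand 57.0 IoU sum 0.67 [0.63 0.64 0.66 0.67 0.66 0.64 0.61] axis [-0.04 -0.03  1.  ]
1 elev in hand 0.0 IoU sum 0.0 [0. 0. 0. 0.] axis [-0.72 -0.49  0.5 ]
2 elev in hand 57.0 IoU sum 0.67 [0.63 0.64 0.66 0.67 0.66 0.64 0.61] axis [-0.04 -0.03  1.  ]
[-0.3   0.68 -0.43  1.41  0.21  1.63 -1.73] [0.4865704  0.24405302 0.19384919] [ 1.47461725  0.01932402 -4.10632107]
```

```bash
python3 -m pendant '[[0,0,0,0,0,-0.1,20],[0,0,0,0,0,-0.08,20],[0,0,0,0,0,-0.08,20],[0,0,0,0,0,-0.06,20],[0,0,0,0,0,0,20],[0,0,0,0,0,0,20]]' 10
```

```text
time: 11.85
tool_pos: [0.4868, 0.2444, 0.1859]
tcp_rot: [-3.139, 0.523, 0.597]
ft_force: [1.5, 0.9, 11.5]
gripper_width: 0.0339
grip_force: 11.2
```

```bash
python3 -m pendant '[[0,0,0,0,0,-0.05,20],[0,0,0,0,0,-0.05,20],[0,0,0,0,0,0,20]]'
```

```text
time: 12.15
tool_pos: [0.4874, 0.2448, 0.1847]
tcp_rot: [-3.14, 0.521, 0.597]
ft_force: [3.0, 2.2, 22.8]
gripper_width: 0.0341
grip_force: 15.4
```

```bash
python3 -m pendant '[[0,0,0,0,0,0.05,20],[0,0,0,0,0,0.05,20],[0,0,0,0,0,0.02,20],[0,0,0,0,0,0,20]]' 6
python3 tilt.py
python3 - <<'E'
from h import *
K,T=cam('wrist'); w=read_camera('wrist'); sc=read_camera('scene')[190:310,330:480]
cv2.imwrite('pics/s4.png',np.hstack([cv2.resize(sc,(500,400),interpolation=cv2.INTER_CUBIC),cv2.resize(w[:, 170:470],(300,400))]))
E
```

```text
time: 12.55
tool_pos: [0.4867, 0.2442, 0.1852]
tcp_rot: [-3.139, 0.524, 0.597]
ft_force: [1.1, 1.3, 8.6]
gripper_width: 0.034
grip_force: 7.3
top [(0.55, array([215., 196.,  10.,   9.]))]
scene [(0.98, array([387., 232.,  28.,  43.]))]
0 elev in hand 57.0 IoU sum 0.72 [0.68 0.69 0.7  0.72 0.72 0.68 0.65] axis [-0.04 -0.03  1.  ]
1 elev in hand 42.0 IoU sum 0.02 [0.01 0.01 0.01 0.02 0.02 0.02 0.02] axis [-0.25 -0.18  0.95]
2 elev in hand 57.0 IoU sum 0.71 [0.66 0.67 0.69 0.71 0.71 0.67 0.63] axis [-0.04 -0.03  1.  ]
```

View pics/s4.png

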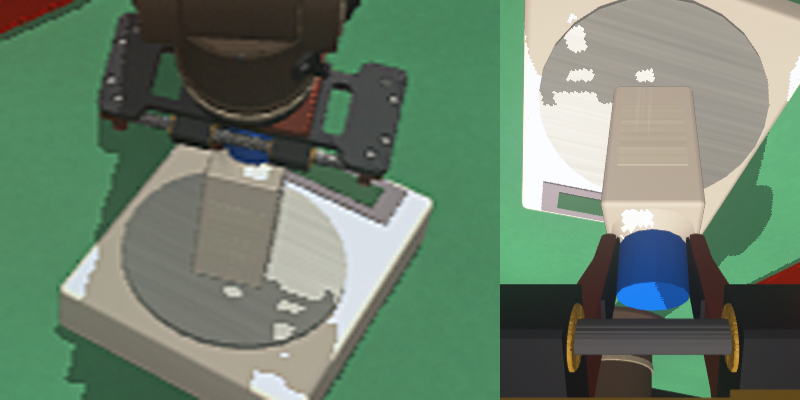

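The bottle stands close to upright on the pan and roughly central. I'll check the tilt precisely from the wrist picture before releasing.

```bash
cat > wt.py <<'E'
from h import *
s=get_state(); Rt=R.from_euler('xyz',s['tcp_rot']).as_matrix(); g=s['tool_pos']-.005*Rt[:,2]
K,T=cam('wrist'); read_camera('wrist'); r=silhouettes('bottle','wrist'); m=r[0]['pixels'].copy(); print(r[0]['p'],r[0]['bbox']); m[240:]=0
best=[]
for e in np.arange(48,76,1.):
  for off in np.arange(.105,.13,.0015):
    er=np.radians(e); x=-Rt[:,0]*np.cos(er)-Rt[:,2]*np.sin(er); y=Rt[:,1]; A=np.eye(4); A[:3,:3]=np.c_[x,y,np.cross(x,y)]; A[:3,3]=g-x*off
    q=render(K,T,A)>0; q[240:]=0; best.append(((q&m).sum()/(q|m).sum(),e,off,x.round(3),A[:3,3].round(3)))
best.sort(key=lambda b:-b[0]); [print(b) for b in best[:4]]
E
python3 wt.py
```

```text
0.6 [272.2, 85.4, 102.7, 227.3]
(np.float64(0.9573318556486805), np.float64(61.0), np.float64(0.1275), array([0.016, 0.008, 1.   ]), array([0.487, 0.245, 0.062]))
(np.float64(0.9565336812469958), np.float64(60.0), np.float64(0.12450000000000001), array([ 0.001, -0.002,  1.   ]), array([0.489, 0.246, 0.065]))
(np.float64(0.9564976447769465), np.float64(61.0), np.float64(0.126), array([0.016, 0.008, 1.   ]), array([0.487, 0.245, 0.064]))
(np.float64(0.9541523678792039), np.float64(60.0), np.float64(0.12300000000000001), array([ 0.001, -0.002,  1.   ]), array([0.489, 0.246, 0.067]))
```

The wrist fit puts the bottle upright to about 1°, with its base at (0.489, 0.246, 0.067), on the pan centre. I'll release it.

```bash
python3 -m pendant '[[0,0,0,0,0,0.03,30],[0,0,0,0,0,0.02,33],[0,0,0,0,0,0,35],[0,0,0,0,0,0,37],[0,0,0,0,0,0,40],[0,0,0,0,0,0,46],[0,0,0,0,0,0,52],[0,0,0,0,0,0,60],[0,0,0,0,0,0,60]]'; python3 wt.py
```

```text
time: 13.85
tool_pos: [0.4863, 0.2438, 0.1856]
tcp_rot: [-3.139, 0.525, 0.597]
ft_force: [-0.6, 0.3, -0.5]
gripper_width: 0.0596
grip_force: 0.0
0.79 [273.4, 82.6, 99.2, 219.1]
(np.float64(0.9602794411177644), np.float64(59.0), np.float64(0.1275), array([-0.012, -0.011,  1.   ]), array([0.49 , 0.247, 0.062]))
(np.float64(0.9579955784819455), np.float64(60.0), np.float64(0.129), array([ 0.003, -0.001,  1.   ]), array([0.488, 0.245, 0.061]))
(np.float64(0.9578653552203097), np.float64(59.0), np.float64(0.126), array([-0.012, -0.011,  1.   ]), array([0.49 , 0.247, 0.064]))
(np.float64(0.9574299835255354), np.float64(58.0), np.float64(0.12300000000000001), array([-0.026, -0.02 ,  0.999]), array([0.492, 0.248, 0.067]))
```

```bash
python3 -m pendant '[[0,0,0,0.1,0.07,0.22,62],[0,0,0,0.2,0.14,0.43,62],[0,0,0,0.2,0.14,0.43,62],[0,0,0,0.2,0.14,0.43,62],[0,0,0,0.2,0.14,0.43,62],[0,0,0,0.2,0.14,0.43,62],[0,0,0,0.2,0.14,0.43,62],[0,0,0,0.2,0.14,0.43,62],[0,0,0,0.1,0.07,0.3,62],[0,0,0,0,0,0,62],[0,0,0,0,0,0,62]]'
python3 -c "
from h import *
cv2.imwrite('pics/s5.png',read_camera('scene'))"
```

```text
time: 15.05
tool_pos: [0.5327, 0.2776, 0.2882]
tcp_rot: [-3.141, 0.529, 0.598]
ft_force: [-0.1, 0.6, -0.5]
gripper_width: 0.0624
grip_force: 0.0
```

View pics/s5.png

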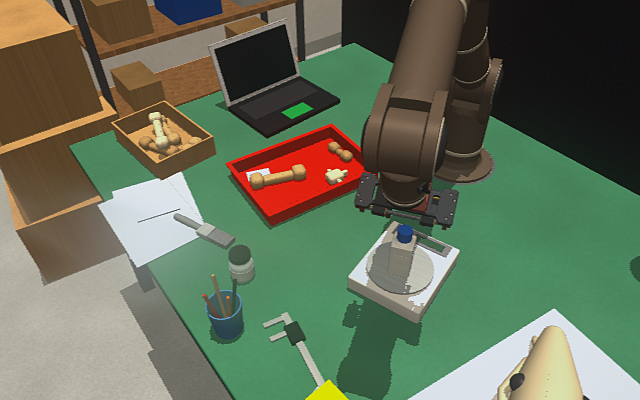

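The bottle stands cap up on the pan (404,250) with the gripper clear. All three bones are in the tray and the jar is upright at (241,263).

```bash
python3 -c "
from bench import *
print(job_done())"
```

```text
the job is handed in; nothing more can be done
None
```

The bottle stands upright, cap up and released, near the middle of the balance pan; all three bones are still in the tray, the jar is standing, and the job was handed in at about 15 s.

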